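# Find the spare contact block by its rattle and book it out at the scanner

### The job

The cell holder needs a new contact block: first drop the worn brass block into the steel scrap pot. Then lift the three sealed cases off the mat one at a time and shake each back and forth along its length a few times until you find the one that rattles, laying the silent ones flat on the mat again. Finish while holding the rattling case out to the scanner to book it out: level and still, at the height of the scanner window, one labelled end squarely facing it from about a hand's width (some 9 cm) away, touching nothing but the gripper.

Things in the scene. Friction and masses are not known exactly. Their poses are not given: they have to be found in the camera images.
- case_1: first of three look-alike sealed parts cases: dark base, blue lid, bar-code label on each short end; 112 (x) x 46 (y) x 34 high, 250 to 330 g. Origin: centre of its underside; x along its length, z up through the lid. Smooth straight sides, to be taken across the 46 at mid-length. They lie side by side, long side along the mat's x, 64 clear between neighbours.
- case_2: second case, same look, size and axes as case_1. Two of the three are packed tight in foam and stay silent; one holds a single loose brass block (the loose block of the rules: 34 x 36 x 16, 150 g) that slides up to 70 along the case's length. Which case holds it changes from run to run; weight does not tell.
- case_3: third case, same look, size and axes. In the rattling one the block slides and knocks on the ends if the case is jerked along its length at over 2 m/s2, or tipped lengthwise by 10 degrees or more, and in a level case stays at the end it was thrown to: from end to end the moment at the wrist about the case's y changes by about 0.1 N m; in a silent case it does not.
- mat: grey bench mat, fixed, 190 x 350 x 3 thick, on which the three cases lie. Origin: centre of its underside (on the bench); the cases lie in a row along its y, 110 apart.
- worn: the worn brass contact block, loose on the bench: 34 (x) x 36 (y) x 16 high, 150 g, with a dark stripe on top. Origin: centre of its underside; z up.
- pot: open round steel scrap pot with a red band, loose, 350 g: 92 across outside, 86 inside, 85 high, floor 4 thick. Origin: centre of its underside.
- scanner: hands-free label scanner, fixed: black head 78 wide x 86 high on a short post and a round foot 96 across, 168 high in all. Origin: on the bench under the middle of the head; its window looks along its -x, roughly towards the robot.
- scanner_window (a point): centre of the scanner's dark red window, 125 above the bench, on the face of the head (28 in front of the scanner's origin). x points from the window back into the head, so the space in front of it is at negative x; z up.
- holder: bystander, leave where it is: blue cell holder with upright channels, fixed, 90 deep x 150 wide x 148 high. Origin: centre of its underside.
- meter: bystander, leave where it is: yellow and black hand multimeter, loose, 160 x 78 x 45. Origin: centre of its underside.
- driver: bystander, leave where it is: screwdriver lying on the bench, loose, 170 long along its x. Origin: on the bench at its middle.
- jar: bystander, leave where it is: closed jar, loose, 64 across x 85 high. Origin: centre of its underside.

How it is judged:
By the outcome, as a careful person would: the job done as asked, in the order asked, and still so for the second after the job is handed in, while the arm keeps its last pose, push and grip.
It also fails if it takes over 72 s, if anything falls off the work surface, if the arm or the gripper's body presses on something with over 40 N, if the wrist force passes 120 N, or if a joint passes its speed limit or range.

### The arm

A 6-joint arm with a two-finger parallel gripper is mounted at the origin on the work surface. World frame = base frame: x ahead of the robot, y to its left, z up, the work surface at z = 0. Lengths are in m, angles in rad, forces in N, time in s.
With the tool pointing down it reaches from about 0.375 to 0.975 m from the base axis. Payload 3.8 kg.
Tool frame: the origin (TCP) lies midway between the tips of the shut fingers; the grasp point (between the pads) lies 19 mm behind it; z points along the fingers, y is the direction in which the jaws open and shut (so a half turn about z gives the same grasp; the last joint's range is limited). The gripper opens to 85 mm and grips with 20 to 120 N. Pads are 22 mm wide; open, the fingers measure 114 mm over their backs; the gripper's body (76 mm by 85 mm) begins 54 mm behind the grasp point. The pads swing forward as they close: fully open they stand 13 mm farther back than shut.
Start: joints at [1.075, 0.264, 1.604, -0, 1.274, -0.037], TCP at [0.299, 0.605, 0.231] pointing down, gripper open.
Joint ranges: [-2.63, 2.63], [-0.94, 2.18], [0.31, 2.57], [-1.31, 4.45], [0, 2.66], [-2.55, 2.55]. Speed limits (rad/s): [2.57, 2.57, 3.14, 3.14, 3.14, 3.14].

### API

Orientations are given as a rotation vector (axis times angle).
In Python, from workcell import bot gives the robot as it stands. The module is installed in compiled form; this text tells all that it offers.
- The arm moves only by the tool play_rows, never from a script. Its argument "series" is a list of rows, each an object with "translation": the shift along the tool's x, y, z in m, a list of three; "spin": the turn about the tool's z in units of 5 degrees (1.0 is 5 degrees). In form: [{"translation": [dx, dy, dz], "spin": spin}, ...]. A call has 1 to 5 rows; each row shifts and turns the commanded pose from where the row before left it, along the tool's axes as they then stand; what a row does not reach is not made up. A row lasts 1/10 s, in which the tool goes at most 50 mm and 8.59 degrees, less where a joint would pass 70% of its speed; a pose out of reach is approached as far as the arm can. A call is refused whole if a number of a shift passes 0.05 or a number of a turn 1, either way. A call with a gripper value outside its range is refused whole. "jaw" is the gripper's target within -1 to 1 (fully open at 1, half-way at 0, shut at -1), set as the call begins (left out, the last holds). The fingers move at their own pace and stop on an object; "force" is the grip in N (left out, the last holds). Time passes only in rows, so rows that do not move let the fingers close. It gives the time, the measured TCP pose, the force and the opening at its end, in the units of the state.
- bot.read_state(): the state, without advancing time (a new reading comes with each control period).
- bot.read_camera(name): name is "scene" or "top"; returns the picture (420x560x3 uint8, blue, green, red); there is no depth.
- bot.get_calibration(name): a dict with "fov_y" (degrees; the focal length in pixels is half the picture's height over the tangent of half this angle, whatever the lens; pixels are square), "cx", "cy" (the principal point, pixels), "R" (3x3) and "t" (3): a world point X has camera coordinates R X + t. Camera axes: x right, y down, z forward; pixel columns grow to the right and rows downward; lengths in m; the calibration is good to about 2 mm. A picture is of the moment at which its call begins. get_calibration takes no time and is no camera call.
- bot.finish_job(): hands the job in, once; it reports no verdict.
The state is a dict: "time": time; "q": joint angles; "joint_vel": joint speeds; "joint_torque": joint torques, N m; "tool_pos": TCP position; "tcp_rot": TCP orientation; "wrist_force": force on the tool from outside, world axes, zero at the start; "torque": the same for the moment, N m; "width": opening from 0.0 (shut) to 1.0 (fully open).
Only numpy, scipy, OpenCV 4.12 (cv2) and the standard library are available. Lean on these libraries where they do the work, as an engineer would, in place of code of your own. Each camera call takes 0.05 s, during which the arm holds its last target. There are 200 camera calls.

## Working session

There is one attempt and no reset: what is moved stays moved. The work goes in short steps, Python scripts to look and compute and a tool call to move; the robot and the scene stay as the last step left them, time stands still between calls to the robot, and variables do not carry over. Pictures are saved under pics/ and viewed, about 8 in all and at most 12, crops included, and the job is handed in when it is done.

Besides the shell and the picture viewer there is one more tool, called after "Emit:" by a JSON object that holds its "method" and its "body", one argument or row to a line. play_rows: Moves the arm, as the interface text tells. Its arguments: {"type":"object","properties":{"series":{"type":"array","items":{"type":"object","properties":{"translation":{"type":"array","items":{"type":"number"}},"spin":{"type":"number"}}}},"jaw":{"type":"number"},"force":{"type":"number"}},"required":["series"]}

```bash
mkdir -p pics; cat > h.py <<'E'
import numpy as np, cv2
from workcell import bot
from scipy.spatial.transform import Rotation as Ro
def cal(n):
    c=bot.get_calibration(n); f=210/np.tan(np.radians(c["fov_y"])/2)
    return f,c["cx"],c["cy"],np.array(c["R"]),np.array(c["t"])
def ray(n,u,v,z):
    f,cx,cy,R,t=cal(n); d=R.T@np.array([(u-cx)/f,(v-cy)/f,1]); o=-R.T@t
    return o+d*(z-o[2])/d[2]
def proj(n,X):
    f,cx,cy,R,t=cal(n); p=R@np.array(X)+t; return cx+f*p[0]/p[2],cy+f*p[1]/p[2]
def st():
    s=bot.read_state(); 
    for k in s: print(k,np.round(s[k],3))
    print(np.round(Ro.from_rotvec(s["tcp_rot"]).as_matrix(),3).tolist())
    return s
E
python3 - <<'E'
from h import *
st()
for n in("scene","top"):
    cv2.imwrite(f"pics/{n}0.png",bot.read_camera(n)); print(bot.get_calibration(n))
    print("cam pos", -cal(n)[3].T@cal(n)[4])
E
```

```text
time 0.0
q [ 1.075  0.265  1.605  0.     1.274 -0.037]
joint_vel [ 0.    -0.002  0.002  0.001  0.    -0.001]
joint_torque [ 0.0000e+00 -5.1510e+01 -3.6732e+01 -0.0000e+00  1.3000e-02  0.0000e+00]
tool_pos [0.299 0.605 0.23 ]
tcp_rot [-7.140e-01 -3.059e+00  3.000e-03]
wrist_force [ 0.653 -0.139  0.144]
torque [-0.019  0.019  0.067]
width 1.001
[[-0.897, 0.443, -0.001], [0.443, 0.897, -0.002], [0.0, -0.002, -1.0]]
{'fov_y': 47.71627847663577, 'cx': 286.50184776185404, 'cy': 202.98537252546654, 'R': array([[ 0.70012045,  0.71395111,  0.01025531],
       [ 0.60959624, -0.59018535, -0.52921988],
       [-0.37178459,  0.37676926, -0.84842274]]), 't': array([-0.39541124, -0.28391313,  1.53488571])}
cam pos [ 1.02055472 -0.46355482  1.15603454]
{'fov_y': 45.78386880483897, 'cx': 287.3666984148087, 'cy': 212.50305508866938, 'R': array([[ 0.02613323, -0.99946982,  0.01941983],
       [-0.99272676, -0.02823087, -0.11703244],
       [ 0.11751863, -0.01622015, -0.9929382 ]]), 't': array([-0.02750787,  0.53588177,  1.61879744])}
cam pos [0.34246419 0.01389226 1.67061557]
```

View pics/top0.png

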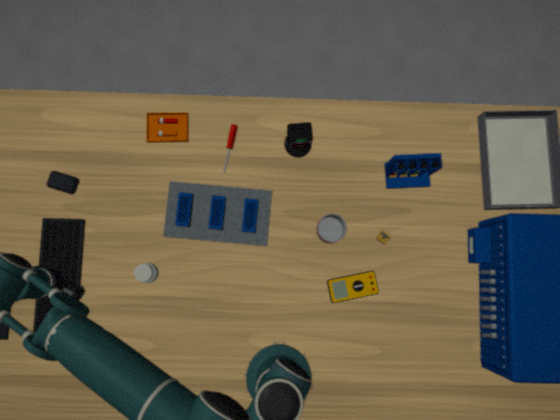

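View pics/scene0.png

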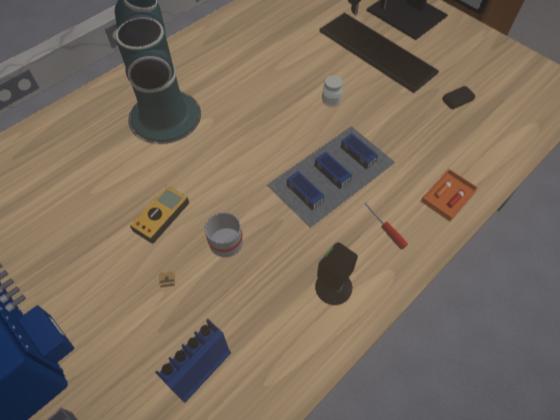

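```bash
cat > m.py <<'E'
from h import *
def blobs(n,img,lo,hi,box,z,amin=20):
    x0,y0,x1,y1=box; h=cv2.cvtColor(img,cv2.COLOR_BGR2HSV)[y0:y1,x0:x1]
    m=cv2.inRange(h,np.array(lo),np.array(hi)); out=[]
    for c in cv2.findContours(m,0,2)[0]:
        if cv2.contourArea(c)<amin: continue
        r=cv2.minAreaRect(c+np.array([x0,y0])); W=np.array([ray(n,*p,z)[:2] for p in cv2.boxPoints(r)])
        w=cv2.minAreaRect((W*1000).astype(np.float32))
        e=[W[1]-W[0],W[2]-W[1]]; e=max(e,key=np.linalg.norm)
        print(n,"px",np.round(r[0],1),"ctr",W.mean(0).round(4),"size",np.round(w[1],0),"longdir",np.degrees(np.arctan2(e[1],e[0])).round(1)%180)
        out.append(W.mean(0))
    return out
E
python3 - <<'E'
from m import *
T=cv2.imread("pics/top0.png");S=cv2.imread("pics/scene0.png")
print("cases");blobs("top",T,(100,120,40),(130,255,255),(165,180,275,245),.037);blobs("scene",S,(100,90,30),(130,255,255),(270,125,395,220),.037)
print("worn");blobs("top",T,(15,150,60),(35,255,255),(370,225,400,250),.016,5);blobs("scene",S,(15,150,60),(35,255,255),(150,265,182,295),.016,5)
for n,I,p in(("top",T,(383,238)),("scene",S,(167,279))):
    h=cv2.cvtColor(I,cv2.COLOR_BGR2HSV); print(h[p[1]-8:p[1]+9:2,p[0]-8:p[0]+9:2].tolist() if n=="top" else "")
print("mat");
for n,p in(("top",[(171,182),(272,190),(268,245),(164,236)]),("scene",[(268,183),(350,128),(395,163),(313,222)])):
    print(n,[ray(n,*q,.003).round(3)[:2].tolist() for q in p])
print("pot rim");print(ray("top",331,228.5,.085),ray("scene",224,229,.085))
print("scanner head top top view",ray("top",299,129,.168), "base",ray("top",298,145,0),"scene",ray("scene",334,288,0))
k=[cv2.resize(T[100:270,160:420],None,fx=3,fy=3,interpolation=2),cv2.resize(S[230:310,280:380],None,fx=3,fy=3,interpolation=2)]
c=np.zeros((600,800,3),np.uint8); c[:510,:780]=k[0]; 
s=cv2.resize(S[235:305,300:365],None,fx=3,fy=3,interpolation=2); c[390:600,605:800]=s
cv2.imwrite("pics/crop.png",c)
E
```

```text
cases
top px [249.6 215.1] ctr [0.524  0.1116] size [ 45. 111.] longdir 176.4
top px [216.7 212. ] ctr [0.531  0.2204] size [ 47. 112.] longdir 176.3
top px [183.6 209. ] ctr [0.5379 0.3297] size [ 47. 112.] longdir 176.7
scene px [305.5 187. ] ctr [0.5286 0.1098] size [ 43. 119.] longdir 174.4
scene px [333.2 166.8] ctr [0.5351 0.2189] size [ 44. 122.] longdir 176.2
scene px [359.7 147.8] ctr [0.5426 0.328 ] size [ 42. 124.] longdir 176.3
worn
top px [382.1 238.3] ctr [ 0.4604 -0.3321] size [34. 22.] longdir 54.3
[[[19, 109, 143], [19, 106, 142], [20, 107, 141], [19, 118, 128], [20, 124, 134], [19, 104, 140], [19, 106, 139], [20, 105, 138], [19, 105, 138]], [[19, 107, 140], [20, 103, 138], [19, 114, 130], [21, 98, 91], [22, 151, 108], [20, 137, 127], [20, 115, 135], [19, 106, 137], [19, 102, 145]], [[19, 109, 140], [20, 115, 138], [20, 165, 127], [22, 187, 113], [22, 76, 74], [21, 130, 94], [20, 155, 125], [19, 111, 136], [19, 105, 141]], [[19, 107, 136], [20, 144, 126], [22, 203, 127], [20, 178, 122], [19, 77, 73], [33, 49, 63], [21, 94, 81], [21, 149, 125], [19, 114, 134]], [[19, 
[... 411 characters left out ...]
 [18, 101, 136]], [[20, 110, 132], [19, 107, 134], [18, 102, 135], [19, 104, 133], [20, 112, 112], [19, 124, 119], [19, 107, 131], [19, 107, 136], [19, 108, 134]], [[18, 107, 133], [19, 106, 137], [20, 110, 134], [19, 112, 132], [20, 112, 134], [19, 108, 134], [19, 109, 136], [19, 110, 134], [19, 107, 134]]]

mat
top [[0.633, 0.383], [0.615, 0.041], [0.428, 0.049], [0.449, 0.397]]
scene [[0.428, 0.058], [0.455, 0.39], [0.642, 0.385], [0.612, 0.058]]
pot rim
[ 0.4825085  -0.15314087  0.085     ] [ 0.4958117  -0.15830006  0.085     ]
scanner head top top view [ 0.78237437 -0.03995015  0.168     ] base [ 7.74932008e-01 -4.38527609e-02  2.22044605e-16] scene [ 0.78422372 -0.0432781   0.        ]
```

View pics/crop.png

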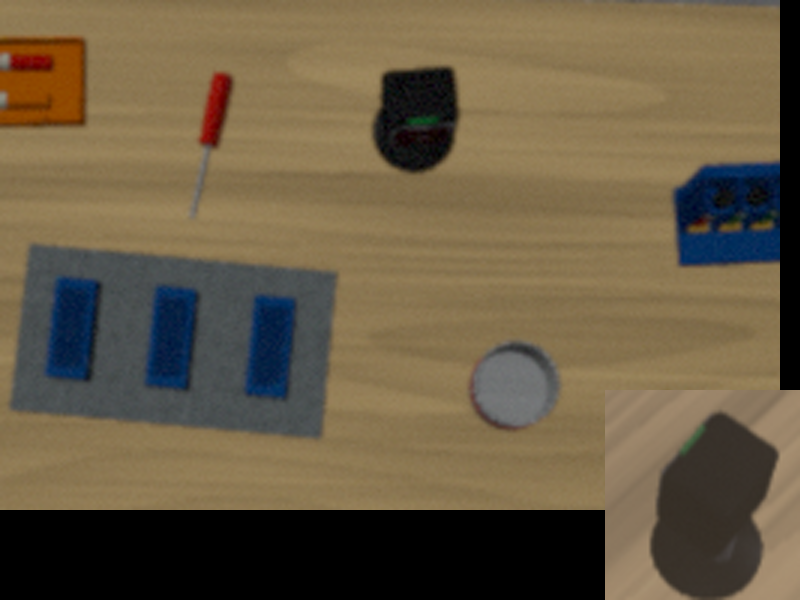

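```bash
python3 - <<'E'
from m import *
T=cv2.imread("pics/top0.png")
h=cv2.cvtColor(T,cv2.COLOR_BGR2HSV)
m=((h[...,1]>140)|(h[...,2]<100)).astype(np.uint8)*255
m[:, :372]=0;m[:,396:]=0;m[:226]=0;m[250:]=0
c=max(cv2.findContours(m,0,2)[0],key=cv2.contourArea); r=cv2.minAreaRect(c)
W=np.array([ray("top",*p,.010)[:2] for p in cv2.boxPoints(r)]);e=W[1]-W[0]
print("worn",r,W.mean(0),np.linalg.norm(W[1]-W[0]),np.linalg.norm(W[2]-W[1]),np.degrees(np.arctan2(e[1],e[0])))
# pot: project circles and compare
for z,rr in((.085,.046),(0,.046)):
    P=[proj("top",(.483+rr*np.cos(a),-.153+rr*np.sin(a),z)) for a in np.linspace(0,2*np.pi,60)]
    P=np.array(P);print("pot pred px",P.min(0),P.max(0))
# crop px -> full
f=lambda x,y:(160+(x+.5)/3-.5,100+(y+.5)/3-.5)
for nm,p,z in(("headTL",(385,71),.168),("headTR",(453,68),.168),("nearL",(388,126),.168),("nearR",(457,126),.168),("winL",(395,135),.125),("winR",(450,135),.125),("footC",(414,130),0.005)):
    print(nm,ray("top",*f(*p),z).round(4))
S=cv2.imread("pics/scene0.png")
cv2.imwrite("pics/c2.png",np.hstack([cv2.resize(T[105:170,270:330],None,fx=6,fy=6,interpolation=2),cv2.resize(T[205:253,310:345],None,fx=8,fy=8,interpolation=2)[:390]]))
E
```

```text
worn ((383.2500305175781, 237.25003051757812), (10.60660171508789, 9.899495124816895), 45.0) [ 0.46458339 -0.33711417] 0.0337297764832358 0.03529108704191673 -44.12855604185735
pot pred px [316.62215851 214.08952877] [345.26943027 242.69986308]
pot pred px [314.66044046 216.94882324] [341.86911165 244.1339456 ]
headTL [ 0.7994 -0.0053  0.168 ]
headTR [ 0.8048 -0.0758  0.168 ]
nearL [ 0.7411 -0.0099  0.168 ]
nearR [ 0.7434 -0.0812  0.168 ]
winL [ 0.743  -0.0183  0.125 ]
winR [ 0.7448 -0.0767  0.125 ]
footC [ 0.7806 -0.0424  0.005 ]Traceback (most recent call last):
  File "<stdin>", line 18, in <module>
    return _nx.concatenate(arrs, 1, dtype=dtype, casting=casting)
           ~~~~~~~~~~~~~~~^^^^^^^^^^^^^^^^^^^^^^^^^^^^^^^^^^^^^^^
ValueError: all the input array dimensions except for the concatenation axis must match exactly, but along dimension 0, the array at index 0 has size 390 and the array at index 1 has size 384
```

Emit:
{"method": "play_rows", "body": {
  "series": [
    {"translation": [-0.0326,-0.0285,0],"spin": 0},
    {"translation": [-0.0326,-0.0285,0],"spin": 0},
    {"translation": [-0.0326,-0.0285,0],"spin": 0},
    {"translation": [-0.0326,-0.0285,0],"spin": 0},
    {"translation": [-0.0326,-0.0285,0],"spin": 0}
  ],
  "jaw": 1
}}

```text
time: 0.6
tool_pos: [0.382, 0.4034, 0.2307]
tcp_rot: [-0.714, -3.059, 0.001]
wrist_force: [1.4, 0.4, -0.1]
width: 1.0
```

Emit:
{"method": "play_rows", "body": {
  "series": [
    {"translation": [-0.0326,-0.0285,0],"spin": 0},
    {"translation": [-0.0326,-0.0285,0],"spin": 0},
    {"translation": [-0.0326,-0.0285,0],"spin": 0},
    {"translation": [-0.0326,-0.0285,0],"spin": 0},
    {"translation": [-0.0326,-0.0285,0],"spin": 0}
  ]
}}

```text
time: 1.1
tool_pos: [0.465, 0.2035, 0.2309]
tcp_rot: [-0.714, -3.059, 0.0]
wrist_force: [0.8, 0.6, -0.0]
width: 1.0
```

Emit:
{"method": "play_rows", "body": {
  "series": [
    {"translation": [-0.02,-0.0405,0.007],"spin": 0},
    {"translation": [-0.02,-0.0405,0.007],"spin": 0},
    {"translation": [-0.02,-0.0405,0.007],"spin": 0},
    {"translation": [-0.02,-0.0405,0.007],"spin": 0},
    {"translation": [-0.02,-0.0405,0.007],"spin": 0}
  ]
}}

```text
time: 1.6
tool_pos: [0.4643, -0.0223, 0.1958]
tcp_rot: [-0.714, -3.059, -0.0]
wrist_force: [0.8, 0.3, 0.1]
width: 1.001
```

Emit:
{"method": "play_rows", "body": {
  "series": [
    {"translation": [-0.02,-0.0405,0.007],"spin": 0},
    {"translation": [-0.02,-0.0405,0.007],"spin": 0},
    {"translation": [-0.02,-0.0405,0.007],"spin": 0},
    {"translation": [-0.02,-0.0405,0.007],"spin": 0},
    {"translation": [-0.02,-0.0405,0.007],"spin": 0}
  ]
}}

```text
time: 2.1
tool_pos: [0.4643, -0.2481, 0.1607]
tcp_rot: [-0.715, -3.059, -0.0]
wrist_force: [1.1, 0.4, 0.7]
width: 1.001
```

Emit:
{"method": "play_rows", "body": {
  "series": [
    {"translation": [-0.02,-0.0405,0.007],"spin": 0},
    {"translation": [-0.02,-0.0405,0.007],"spin": 0},
    {"translation": [0,0,0],"spin": 1},
    {"translation": [0,0,0],"spin": 1},
    {"translation": [0,0,0],"spin": 0.7}
  ]
}}

```text
time: 2.6
tool_pos: [0.4642, -0.3371, 0.1463]
tcp_rot: [-1.075, -2.95, -0.001]
wrist_force: [-0.6, 0.9, -0.4]
width: 0.995
```

Emit:
{"method": "play_rows", "body": {
  "series": [
    {"translation": [0,0,0.045],"spin": 0},
    {"translation": [0,0,0.045],"spin": 0},
    {"translation": [0,0,0.035],"spin": 0},
    {"translation": [0,0,0.019],"spin": 0},
    {"translation": [0,0,0],"spin": 0}
  ]
}}

```text
time: 3.1
tool_pos: [0.4617, -0.3342, -0.0009]
tcp_rot: [-1.066, -2.946, -0.004]
wrist_force: [-0.6, 0.3, 0.4]
width: 1.0
```

Emit:
{"method": "play_rows", "body": {
  "series": [
    {"translation": [0,0,0],"spin": 0},
    {"translation": [0,0,0],"spin": 0},
    {"translation": [0,0,0],"spin": 0},
    {"translation": [0,0,0],"spin": 0},
    {"translation": [0,0,0],"spin": 0}
  ],
  "jaw": -1,
  "force": 60
}}

```text
time: 3.6
tool_pos: [0.4665, -0.338, 0.0056]
tcp_rot: [1.068, 2.951, -0.002]
wrist_force: [-0.9, -0.3, 6.3]
width: 0.402
```

Emit:
{"method": "play_rows", "body": {
  "series": [
    {"translation": [0,0,0],"spin": 0},
    {"translation": [0,0,0],"spin": 0},
    {"translation": [0,0,0],"spin": 0}
  ]
}}

```text
time: 3.9
tool_pos: [0.4665, -0.338, 0.0056]
tcp_rot: [1.068, 2.951, -0.002]
wrist_force: [-0.0, 0.0, 5.9]
width: 0.401
```

Emit:
{"method": "play_rows", "body": {
  "series": [
    {"translation": [0,0,-0.03],"spin": 0},
    {"translation": [0,0,-0.05],"spin": 0},
    {"translation": [0,0,-0.05],"spin": 0},
    {"translation": [0.015,0.022,0],"spin": 0},
    {"translation": [0.026,0.0383,0],"spin": 0}
  ]
}}

```text
time: 4.4
tool_pos: [0.4743, -0.2668, 0.1372]
tcp_rot: [1.071, 2.945, -0.004]
wrist_force: [-0.3, 1.3, -1.1]
width: 0.403
```

Emit:
{"method": "play_rows", "body": {
  "series": [
    {"translation": [0.026,0.0383,0],"spin": 0},
    {"translation": [0.022,0.0323,0],"spin": 0},
    {"translation": [0.0147,0.0223,0],"spin": 0},
    {"translation": [0,0,0.02],"spin": 0},
    {"translation": [0,0,0.012],"spin": 0}
  ]
}}

```text
time: 4.9
tool_pos: [0.483, -0.1516, 0.1009]
tcp_rot: [1.066, 2.955, -0.0]
wrist_force: [-0.8, -0.5, -2.2]
width: 0.394
```

Emit:
{"method": "play_rows", "body": {
  "series": [
    {"translation": [0,0,0],"spin": 0},
    {"translation": [0,0,0],"spin": 0}
  ]
}}

```text
time: 5.1
tool_pos: [0.4829, -0.153, 0.101]
tcp_rot: [-1.07, -2.953, 0.0]
wrist_force: [-0.1, -0.0, -0.5]
width: 0.403
```

```bash
python3 - <<'E'
from h import *
a=bot.read_camera("scene");b=bot.read_camera("top")
k=lambda I,x,y,w,h:cv2.resize(I[y:y+h,x:x+w],(400,400),interpolation=2)
cv2.imwrite("pics/p1.png",np.hstack([k(a,150,120,160,160),k(b,270,150,120,120)]))
E
```

```text
(no output)
```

View pics/p1.png

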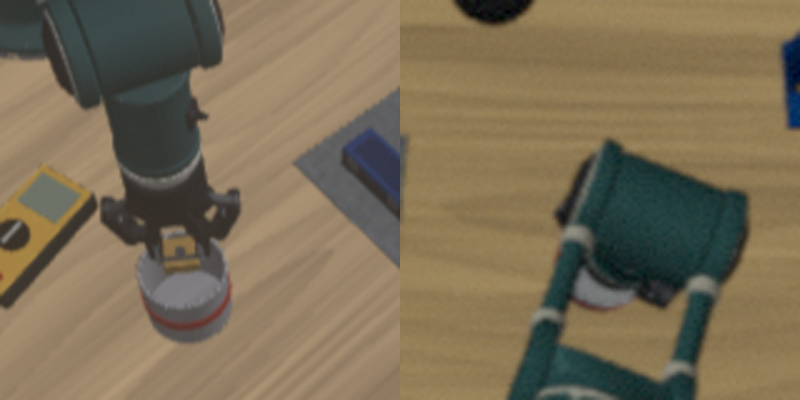

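Emit:
{"method": "play_rows", "body": {
  "series": [
    {"translation": [0,0,0],"spin": 0},
    {"translation": [0,0,0],"spin": 0},
    {"translation": [0,0,0],"spin": 0},
    {"translation": [0,0,0],"spin": 0},
    {"translation": [0,0,0],"spin": 0}
  ],
  "jaw": 1
}}

```text
time: 5.7
tool_pos: [0.4834, -0.1527, 0.1015]
tcp_rot: [1.069, 2.954, -0.0]
wrist_force: [0.5, -1.0, -0.4]
width: 1.002
```

Emit:
{"method": "play_rows", "body": {
  "series": [
    {"translation": [0,0,-0.03],"spin": -1},
    {"translation": [0,0,-0.03],"spin": -1},
    {"translation": [0,0,0],"spin": -1},
    {"translation": [0,0,0],"spin": -1},
    {"translation": [0,0,0],"spin": -1}
  ]
}}

```text
time: 6.2
tool_pos: [0.4835, -0.1527, 0.1618]
tcp_rot: [0.398, 3.115, -0.0]
wrist_force: [0.8, -0.4, -1.1]
width: 0.999
```

Emit:
{"method": "play_rows", "body": {
  "series": [
    {"translation": [0,0,0],"spin": -1},
    {"translation": [0,0,0],"spin": -1},
    {"translation": [0,0,0],"spin": 0}
  ]
}}

```text
time: 6.5
tool_pos: [0.4833, -0.1526, 0.1613]
tcp_rot: [-0.131, -3.139, 0.0]
wrist_force: [0.9, -0.0, 0.6]
width: 0.997
```

```bash
python3 - <<'E'
from h import *
s=st()
R=Ro.from_rotvec(s["tcp_rot"]).as_matrix()
print(np.degrees(np.arctan2(R[1,1],R[0,1])))
for p in((.524,.1116),(.531,.2204),(.538,.3297)): print((R.T@(np.array([*p,.1])-s["tool_pos"])).round(4))
E
```

```text
time 6.5
q [-3.550e-01  1.000e-03  2.034e+00 -0.000e+00  1.106e+00 -1.843e+00]
joint_vel [ 0.001 -0.001 -0.    -0.    -0.001  0.077]
joint_torque [-2.0000e-03 -3.4453e+01 -3.4379e+01 -3.0000e-03  0.0000e+00 -6.0600e-01]
tool_pos [ 0.483 -0.153  0.161]
tcp_rot [-0.131 -3.139  0.   ]
wrist_force [ 0.91  -0.035  0.57 ]
torque [ 0.013  0.03  -0.054]
width 0.997
[[-0.997, 0.083, -0.0], [0.083, 0.997, -0.0], [0.0, -0.0, -1.0]]
85.23330373373182
[-0.0186  0.2667  0.0613]
[-0.0166  0.3757  0.0613]
[-0.0145  0.4852  0.0613]
```

Emit:
{"method": "play_rows", "body": {
  "series": [
    {"translation": [-0.0031,0.0445,0],"spin": 0},
    {"translation": [-0.0031,0.0445,0],"spin": 0},
    {"translation": [-0.0031,0.0445,0],"spin": 0},
    {"translation": [-0.0031,0.0445,0.01],"spin": 0},
    {"translation": [-0.0031,0.0445,0.02],"spin": 0}
  ]
}}

```text
time: 7.0
tool_pos: [0.5193, 0.0697, 0.1331]
tcp_rot: [0.135, 3.134, 0.001]
wrist_force: [0.6, -0.3, 0.4]
width: 0.998
```

Emit:
{"method": "play_rows", "body": {
  "series": [
    {"translation": [-0.0031,0.0442,0.02],"spin": -0.24},
    {"translation": [0,0,0.03],"spin": 0},
    {"translation": [0,0,0],"spin": 0}
  ]
}}

```text
time: 7.3
tool_pos: [0.5203, 0.1124, 0.0772]
tcp_rot: [-0.096, -3.132, 0.003]
wrist_force: [-0.5, -1.4, -0.6]
width: 1.002
```

```bash
python3 - <<'E'
from h import *
s=bot.read_state();print(s["tool_pos"])
a=bot.read_camera("scene");b=bot.read_camera("top")
k=lambda I,x,y,w,h:cv2.resize(I[y:y+h,x:x+w],(400,400),interpolation=2)
cv2.imwrite("pics/p2.png",np.hstack([k(a,190,80,190,190),k(b,225,150,130,130)]))
E
```

```text
[0.52025104 0.11239563 0.07715696]
```

View pics/p2.png

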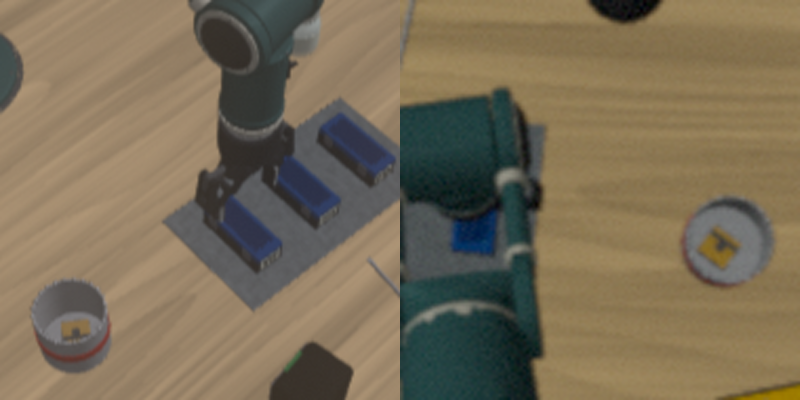

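Emit:
{"method": "play_rows", "body": {
  "series": [
    {"translation": [-0.0035,0,0.03],"spin": 0},
    {"translation": [0,0,0.028],"spin": 0},
    {"translation": [0,0,0.016],"spin": 0},
    {"translation": [0,0,0],"spin": 0},
    {"translation": [0,0,0],"spin": 0}
  ]
}}

```text
time: 7.9
tool_pos: [0.5289, 0.1106, 0.0089]
tcp_rot: [0.101, 3.138, 0.001]
wrist_force: [0.3, 0.4, -0.1]
width: 0.999
```

Emit:
{"method": "play_rows", "body": {
  "series": [
    {"translation": [0,0,0],"spin": 0},
    {"translation": [0,0,0],"spin": 0},
    {"translation": [0,0,0],"spin": 0},
    {"translation": [0,0,0],"spin": 0},
    {"translation": [0,0,0],"spin": 0}
  ],
  "jaw": -1,
  "force": 80
}}

```text
time: 8.4
tool_pos: [0.5291, 0.1114, 0.009]
tcp_rot: [0.098, 3.137, 0.0]
wrist_force: [-0.7, -1.9, 6.8]
width: 0.523
```

Emit:
{"method": "play_rows", "body": {
  "series": [
    {"translation": [0,0,-0.01],"spin": 0},
    {"translation": [0,0,-0.03],"spin": 0},
    {"translation": [0,0,-0.05],"spin": 0},
    {"translation": [0,0,-0.03],"spin": 0},
    {"translation": [0,0,0],"spin": 0}
  ]
}}

```text
time: 8.9
tool_pos: [0.5315, 0.1122, 0.1332]
tcp_rot: [0.098, 3.13, 0.003]
wrist_force: [1.6, -0.1, -2.5]
width: 0.52
```

```bash
python3 - <<'E'
from h import *
st()
E
```

```text
time 8.9
q [ 0.162  0.093  1.995  0.     1.044 -1.346]
joint_vel [-0.001  0.052  0.068 -0.    -0.047  0.001]
joint_torque [ 6.2000e-02 -3.9728e+01 -3.2753e+01 -2.0000e-03  8.0400e-01 -0.0000e+00]
tool_pos [0.531 0.112 0.133]
tcp_rot [9.80e-02 3.13e+00 3.00e-03]
wrist_force [ 1.582 -0.097 -2.471]
torque [-0.026 -0.047  0.012]
width 0.52
[[-0.998, 0.062, 0.01], [0.062, 0.998, 0.002], [-0.01, 0.002, -1.0]]
```

Emit:
{"method": "play_rows", "body": {
  "series": [
    {"translation": [-0.01,0,0],"spin": 0},
    {"translation": [-0.02,0,0],"spin": 0},
    {"translation": [-0.03,0,0],"spin": 0},
    {"translation": [-0.04,0,0],"spin": 0},
    {"translation": [-0.05,0,0],"spin": 0}
  ]
}}

```text
time: 9.4
tool_pos: [0.6756, 0.1018, 0.1232]
tcp_rot: [-0.097, -3.133, 0.001]
wrist_force: [1.1, -0.1, -1.9]
width: 0.529
```

Emit:
{"method": "play_rows", "body": {
  "series": [
    {"translation": [0.05,0,0],"spin": 0},
    {"translation": [0.04,0,0],"spin": 0},
    {"translation": [0.03,0,0],"spin": 0},
    {"translation": [0.02,0,0],"spin": 0},
    {"translation": [0.01,0,0],"spin": 0}
  ]
}}

```text
time: 9.9
tool_pos: [0.5238, 0.111, 0.1236]
tcp_rot: [-0.098, -3.133, 0.002]
wrist_force: [0.5, 0.3, -3.7]
width: 0.518
```

Emit:
{"method": "play_rows", "body": {
  "series": [
    {"translation": [0,0,0],"spin": 0},
    {"translation": [0,0,0],"spin": 0},
    {"translation": [0,0,0],"spin": 0}
  ]
}}

```text
time: 10.2
tool_pos: [0.5288, 0.1113, 0.1274]
tcp_rot: [0.099, 3.139, 0.0]
wrist_force: [-0.1, -0.0, -3.8]
width: 0.525
```

```bash
cat > t.py <<'E'
from h import *
for i in range(3):
    s=bot.read_state();bot.read_camera("top");print(s["time"],np.round(s["torque"],3),np.round(s["wrist_force"],1),np.round(s["tool_pos"],4),np.round(s["joint_torque"],2)[4],s["width"])
E
python3 t.py
```

```text
10.2 [-0.014  0.003 -0.012] [-0.1 -0.  -3.8] [0.5288 0.1113 0.1274] 0.04 0.5247790755461246
10.25 [ 0.01  -0.006  0.025] [ 0.4  0.1 -2.6] [0.5288 0.1113 0.1275] 0.02 0.5248294371247905
10.3 [-0.023  0.025  0.003] [ 0.4 -0.5 -3.2] [0.5287 0.1113 0.1275] 0.01 0.5252943578772595
```

Emit:
{"method": "play_rows", "body": {
  "series": [
    {"translation": [0.01,0,0],"spin": 0},
    {"translation": [0.02,0,0],"spin": 0},
    {"translation": [0.03,0,0],"spin": 0},
    {"translation": [0.04,0,0],"spin": 0},
    {"translation": [0.05,0,0],"spin": 0}
  ]
}}

```text
time: 10.85
tool_pos: [0.3773, 0.1208, 0.1276]
tcp_rot: [0.1, 3.139, 0.001]
wrist_force: [-1.0, 0.9, -3.2]
width: 0.521
```

Emit:
{"method": "play_rows", "body": {
  "series": [
    {"translation": [-0.05,0,0],"spin": 0},
    {"translation": [-0.04,0,0],"spin": 0},
    {"translation": [-0.03,0,0],"spin": 0},
    {"translation": [-0.02,0,0],"spin": 0},
    {"translation": [-0.01,0,0],"spin": 0}
  ]
}}

```text
time: 11.35
tool_pos: [0.529, 0.1112, 0.1278]
tcp_rot: [0.099, 3.139, 0.0]
wrist_force: [-0.4, -0.1, -2.9]
width: 0.522
```

Emit:
{"method": "play_rows", "body": {
  "series": [
    {"translation": [0,0,0],"spin": 0},
    {"translation": [0,0,0],"spin": 0},
    {"translation": [0,0,0],"spin": 0}
  ]
}}

```text
time: 11.65
tool_pos: [0.5261, 0.1114, 0.1268]
tcp_rot: [-0.098, -3.138, 0.0]
wrist_force: [0.1, 0.0, -3.7]
width: 0.527
```

```bash
python3 t.py
```

```text
11.65 [0.027 0.054 0.026] [ 0.1  0.  -3.7] [0.5261 0.1114 0.1268] -0.0 0.5273985955724014
11.7 [-0.047 -0.012 -0.027] [ 0.  -0.5 -3. ] [0.5263 0.1114 0.1269] 0.01 0.521488082949406
11.75 [-0.004  0.039  0.001] [ 0.  -0.2 -3.1] [0.5264 0.1114 0.127 ] 0.02 0.5259653663709923
```

Emit:
{"method": "play_rows", "body": {
  "series": [
    {"translation": [-0.045,0,0],"spin": 0},
    {"translation": [0.045,0,0],"spin": 0},
    {"translation": [0.045,0,0],"spin": 0},
    {"translation": [-0.045,0,0],"spin": 0},
    {"translation": [0,0,0],"spin": 0}
  ]
}}

```text
time: 12.3
tool_pos: [0.5221, 0.1102, 0.1216]
tcp_rot: [-0.097, -3.132, 0.003]
wrist_force: [2.1, 0.2, -0.2]
width: 0.524
```

Emit:
{"method": "play_rows", "body": {
  "series": [
    {"translation": [-0.01,0,0],"spin": 0},
    {"translation": [-0.02,0,0],"spin": 0},
    {"translation": [-0.03,0,0],"spin": 0},
    {"translation": [-0.04,0,0],"spin": 0},
    {"translation": [-0.05,0,0],"spin": 0}
  ]
}}

```text
time: 12.8
tool_pos: [0.6792, 0.1023, 0.1286]
tcp_rot: [0.097, 3.139, 0.001]
wrist_force: [0.7, 0.8, -1.7]
width: 0.526
```

Emit:
{"method": "play_rows", "body": {
  "series": [
    {"translation": [0.05,0,0],"spin": 0},
    {"translation": [0.04,0,0],"spin": 0},
    {"translation": [0.03,0,0],"spin": 0},
    {"translation": [0.02,0,0],"spin": 0},
    {"translation": [0.01,0,0],"spin": 0}
  ]
}}

```text
time: 13.3
tool_pos: [0.5272, 0.1117, 0.128]
tcp_rot: [0.098, 3.14, 0.0]
wrist_force: [-0.2, 0.5, -3.4]
width: 0.523
```

Emit:
{"method": "play_rows", "body": {
  "series": [
    {"translation": [0,0,0],"spin": 0},
    {"translation": [0,0,0],"spin": 0},
    {"translation": [0,0,0],"spin": 0},
    {"translation": [0,0,0],"spin": 0}
  ]
}}

```text
time: 13.7
tool_pos: [0.5288, 0.1113, 0.1277]
tcp_rot: [0.099, 3.139, 0.0]
wrist_force: [-0.0, 0.6, -3.8]
width: 0.524
```

```bash
sed -i 's/range(3)/range(6)/' t.py; cat >> t.py <<'E'
E
python3 t.py
```

```text
13.7 [ 0.052 -0.033  0.065] [-0.   0.6 -3.8] [0.5288 0.1113 0.1277] -0.0 0.5237833475555237
13.75 [ 0.007  0.015 -0.026] [ 0.3  0.3 -4.4] [0.5285 0.1113 0.1275] -0.0 0.5213255287908573
13.8 [-0.01  -0.048 -0.005] [ 0.   0.4 -3.5] [0.5282 0.1113 0.1274] -0.0 0.5254835646081224
13.85 [-0.015  0.039 -0.013] [-0.4 -0.7 -3.8] [0.528  0.1113 0.1273] 0.0 0.5245828909717474
13.9 [ 0.045  0.029 -0.015] [ 0.2 -0.2 -3.8] [0.5279 0.1113 0.1272] 0.0 0.5210074159840742
13.95 [-0.021 -0.018 -0.023] [-0.7 -0.3 -3.8] [0.5278 0.1113 0.1272] 0.01 0.5203380489638871
```

Emit:
{"method": "play_rows", "body": {
  "series": [
    {"translation": [0,0,0.045],"spin": 0},
    {"translation": [0,0,0.04],"spin": 0},
    {"translation": [0,0,0.022],"spin": 0},
    {"translation": [0,0,0.008],"spin": 0},
    {"translation": [0,0,0.004],"spin": 0}
  ]
}}

```text
time: 14.5
tool_pos: [0.5252, 0.111, 0.009]
tcp_rot: [-0.098, -3.133, 0.002]
wrist_force: [-20.5, -4.0, 35.7]
width: 0.525
```

Emit:
{"method": "play_rows", "body": {
  "series": [
    {"translation": [0,0,0],"spin": 0},
    {"translation": [0,0,0],"spin": 0},
    {"translation": [0,0,0],"spin": 0}
  ]
}}

```text
time: 14.8
tool_pos: [0.5289, 0.1116, 0.0093]
tcp_rot: [0.098, 3.138, 0.001]
wrist_force: [-0.6, 0.1, -2.5]
width: 0.524
```

Emit:
{"method": "play_rows", "body": {
  "series": [
    {"translation": [0,0,0],"spin": 0},
    {"translation": [0,0,0],"spin": 0},
    {"translation": [0,0,0],"spin": 0},
    {"translation": [0,0,0],"spin": 0},
    {"translation": [0,0,0],"spin": 0}
  ],
  "jaw": 1
}}

```text
time: 15.3
tool_pos: [0.5277, 0.1113, 0.0084]
tcp_rot: [0.098, 3.14, 0.0]
wrist_force: [0.2, -0.8, 0.8]
width: 1.003
```

Emit:
{"method": "play_rows", "body": {
  "series": [
    {"translation": [0,0,-0.03],"spin": 0},
    {"translation": [0,0,-0.05],"spin": 0},
    {"translation": [0.0015,0.0363,0],"spin": 0},
    {"translation": [0.0015,0.0363,0],"spin": 0},
    {"translation": [0.0014,0.0364,0],"spin": 0}
  ]
}}

```text
time: 15.8
tool_pos: [0.5305, 0.2214, 0.0893]
tcp_rot: [0.1, 3.138, 0.001]
wrist_force: [0.3, 0.2, -0.1]
width: 1.0
```

Emit:
{"method": "play_rows", "body": {
  "series": [
    {"translation": [0,0,0.035],"spin": 0},
    {"translation": [0,0,0.03],"spin": 0},
    {"translation": [0,0,0.014],"spin": 0},
    {"translation": [0,0,0],"spin": 0},
    {"translation": [0,0,0],"spin": 0}
  ]
}}

```text
time: 16.3
tool_pos: [0.5304, 0.2203, 0.0097]
tcp_rot: [0.099, 3.14, 0.0]
wrist_force: [1.2, -0.2, 0.6]
width: 0.996
```

Emit:
{"method": "play_rows", "body": {
  "series": [
    {"translation": [0,0,0],"spin": 0},
    {"translation": [0,0,0],"spin": 0},
    {"translation": [0,0,0],"spin": 0},
    {"translation": [0,0,0],"spin": 0},
    {"translation": [0,0,0],"spin": 0}
  ],
  "jaw": -1
}}

```text
time: 16.8
tool_pos: [0.5315, 0.2207, 0.0111]
tcp_rot: [0.098, 3.137, 0.001]
wrist_force: [-0.7, -0.9, 6.5]
width: 0.524
```

Emit:
{"method": "play_rows", "body": {
  "series": [
    {"translation": [0,0,-0.01],"spin": 0},
    {"translation": [0,0,-0.03],"spin": 0},
    {"translation": [0,0,-0.05],"spin": 0},
    {"translation": [0,0,-0.03],"spin": 0},
    {"translation": [0,0,0],"spin": 0}
  ]
}}

```text
time: 17.3
tool_pos: [0.5338, 0.2218, 0.1355]
tcp_rot: [0.098, 3.13, 0.006]
wrist_force: [0.6, 1.1, -3.0]
width: 0.519
```

```bash
python3 t.py; python3 - <<'E'
from h import *
a=bot.read_camera("scene")
cv2.imwrite("pics/p3.png",cv2.resize(a[60:260,220:420],(600,600),interpolation=2))
E
```

```text
17.3 [-0.036 -0.094  0.049] [ 0.6  1.1 -3. ] [0.5338 0.2218 0.1355] 0.78 0.5192116079113489
17.35 [ 0.013 -0.007  0.022] [ 0.1  0.  -3.9] [0.5318 0.2211 0.1323] 0.05 0.520207498216968
17.4 [-0.033 -0.02  -0.005] [-0.4 -0.3 -3.1] [0.5299 0.2204 0.1298] -0.14 0.5238180725610466
17.45 [-0.008  0.062 -0.013] [-0.3  0.2 -2.8] [0.5287 0.2199 0.128 ] -0.12 0.5207018255888504
17.5 [ 0.004  0.061 -0.021] [-0.1  1.  -3.5] [0.5281 0.2197 0.1271] -0.07 0.5207896174507427
17.55 [ 0.034  0.028 -0.022] [ 0.4  0.1 -2.4] [0.5279 0.2196 0.1266] -0.02 0.5211760033500134
```

View pics/p3.png

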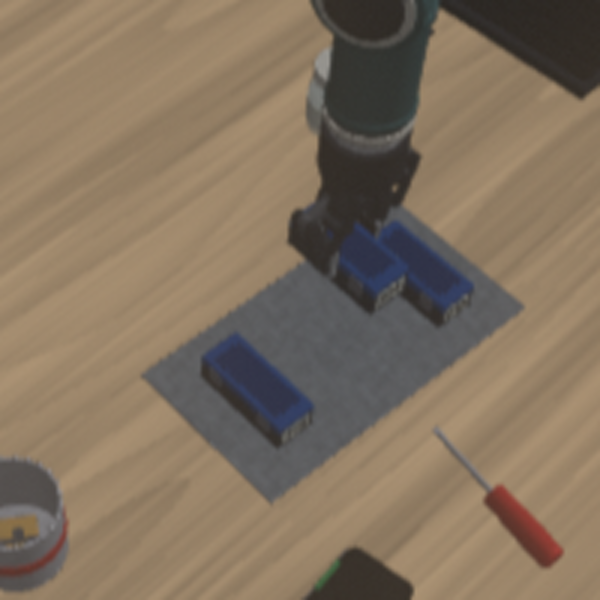

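Emit:
{"method": "play_rows", "body": {
  "series": [
    {"translation": [-0.01,0,0],"spin": 0},
    {"translation": [-0.02,0,0],"spin": 0},
    {"translation": [-0.03,0,0],"spin": 0},
    {"translation": [-0.04,0,0],"spin": 0},
    {"translation": [-0.05,0,0],"spin": 0}
  ]
}}

```text
time: 18.15
tool_pos: [0.6803, 0.211, 0.1282]
tcp_rot: [-0.097, -3.138, 0.001]
wrist_force: [-0.2, -0.3, -2.0]
width: 0.524
```

Emit:
{"method": "play_rows", "body": {
  "series": [
    {"translation": [0.05,0,0],"spin": 0},
    {"translation": [0.04,0,0],"spin": 0},
    {"translation": [0.03,0,0],"spin": 0},
    {"translation": [0.02,0,0],"spin": 0},
    {"translation": [0.01,0,0],"spin": 0}
  ]
}}

```text
time: 18.65
tool_pos: [0.5285, 0.2202, 0.128]
tcp_rot: [-0.097, -3.138, 0.001]
wrist_force: [-0.7, -0.5, -2.1]
width: 0.524
```

Emit:
{"method": "play_rows", "body": {
  "series": [
    {"translation": [0,0,0],"spin": 0},
    {"translation": [0,0,0],"spin": 0},
    {"translation": [0,0,0],"spin": 0},
    {"translation": [0,0,0],"spin": 0}
  ]
}}

```text
time: 19.05
tool_pos: [0.5312, 0.2204, 0.1296]
tcp_rot: [0.099, 3.139, 0.0]
wrist_force: [-0.7, -0.3, -3.2]
width: 0.522
```

```bash
cat > t.py <<'E'
from h import *
T=[];J=[]
for i in range(8):
    s=bot.read_state();bot.read_camera("top");T.append(s["torque"]);J.append(s["joint_torque"][4])
print(s["time"],np.round(T,3)[:,1],np.mean(T,0).round(3),np.round(J,2),np.round(s["wrist_force"],1),np.round(s["tool_pos"],4))
E
python3 t.py
```

```text
19.4 [ 0.006  0.017 -0.068  0.026 -0.031  0.02   0.057 -0.006] [-0.006  0.003 -0.001] [-0.01 -0.01 -0.01 -0.01 -0.01 -0.01 -0.01 -0.01] [ 0.4 -0.6 -3.2] [0.5301 0.2204 0.1293]
```

Emit:
{"method": "play_rows", "body": {
  "series": [
    {"translation": [0.01,0,0],"spin": 0},
    {"translation": [0.02,0,0],"spin": 0},
    {"translation": [0.03,0,0],"spin": 0},
    {"translation": [0.04,0,0],"spin": 0},
    {"translation": [0.045,0,0],"spin": 0}
  ]
}}

```text
time: 19.95
tool_pos: [0.3839, 0.2294, 0.1293]
tcp_rot: [0.1, 3.14, 0.001]
wrist_force: [0.2, 1.3, -3.0]
width: 0.522
```

Emit:
{"method": "play_rows", "body": {
  "series": [
    {"translation": [-0.045,0,0],"spin": 0},
    {"translation": [-0.04,0,0],"spin": 0},
    {"translation": [-0.03,0,0],"spin": 0},
    {"translation": [-0.02,0,0],"spin": 0},
    {"translation": [-0.01,0,0],"spin": 0}
  ]
}}

```text
time: 20.45
tool_pos: [0.5311, 0.2204, 0.1296]
tcp_rot: [0.099, 3.139, 0.0]
wrist_force: [-0.0, 0.3, -3.5]
width: 0.521
```

Emit:
{"method": "play_rows", "body": {
  "series": [
    {"translation": [0,0,0],"spin": 0},
    {"translation": [0,0,0],"spin": 0},
    {"translation": [0,0,0],"spin": 0},
    {"translation": [0,0,0],"spin": 0}
  ]
}}

```text
time: 20.85
tool_pos: [0.5289, 0.2205, 0.1291]
tcp_rot: [-0.097, -3.139, 0.0]
wrist_force: [0.2, -1.0, -2.6]
width: 0.525
```

```bash
python3 t.py
```

```text
21.2 [-0.037 -0.018  0.004  0.042  0.022 -0.066  0.002 -0.001] [-0.018 -0.007  0.018] [0.01 0.01 0.01 0.01 0.01 0.01 0.   0.  ] [-0.  -0.2 -2.3] [0.5299 0.2204 0.1293]
```

Emit:
{"method": "play_rows", "body": {
  "series": [
    {"translation": [-0.045,0,0],"spin": 0},
    {"translation": [0.045,0,0],"spin": 0},
    {"translation": [0.045,0,0],"spin": 0},
    {"translation": [-0.045,0,0],"spin": 0},
    {"translation": [0,0,0],"spin": 0}
  ]
}}

```text
time: 21.75
tool_pos: [0.5271, 0.2185, 0.1248]
tcp_rot: [-0.098, -3.135, 0.005]
wrist_force: [0.8, 0.6, -1.2]
width: 0.521
```

Emit:
{"method": "play_rows", "body": {
  "series": [
    {"translation": [-0.01,0,0],"spin": 0},
    {"translation": [-0.02,0,0],"spin": 0},
    {"translation": [-0.03,0,0],"spin": 0},
    {"translation": [-0.04,0,0],"spin": 0},
    {"translation": [-0.05,0,0],"spin": 0}
  ]
}}

```text
time: 22.25
tool_pos: [0.6813, 0.2115, 0.1303]
tcp_rot: [0.097, 3.14, 0.001]
wrist_force: [0.7, 0.4, -2.6]
width: 0.522
```

Emit:
{"method": "play_rows", "body": {
  "series": [
    {"translation": [0.05,0,0],"spin": 0},
    {"translation": [0.04,0,0],"spin": 0},
    {"translation": [0.03,0,0],"spin": 0},
    {"translation": [0.02,0,0],"spin": 0},
    {"translation": [0.01,0,0],"spin": 0}
  ]
}}

```text
time: 22.75
tool_pos: [0.5295, 0.2208, 0.1297]
tcp_rot: [-0.098, -3.14, -0.0]
wrist_force: [0.4, 0.1, -2.7]
width: 0.526
```

Emit:
{"method": "play_rows", "body": {
  "series": [
    {"translation": [0,0,0],"spin": 0},
    {"translation": [0,0,0],"spin": 0},
    {"translation": [0,0,0],"spin": 0},
    {"translation": [0,0,0],"spin": 0}
  ]
}}

```text
time: 23.15
tool_pos: [0.5312, 0.2204, 0.1296]
tcp_rot: [0.099, 3.139, 0.0]
wrist_force: [0.2, 0.5, -2.9]
width: 0.523
```

```bash
python3 t.py
```

```text
23.5 [ 0.01   0.03   0.025  0.05  -0.074 -0.002  0.008  0.036] [-0.007  0.01   0.001] [-0.01 -0.01 -0.01 -0.01 -0.01 -0.01 -0.01 -0.  ] [ 0.7 -0.3 -3.2] [0.5301 0.2204 0.1292]
```

Emit:
{"method": "play_rows", "body": {
  "series": [
    {"translation": [0,0,0.04],"spin": 0},
    {"translation": [0,0,0.045],"spin": 0},
    {"translation": [0,0,0.02],"spin": 0},
    {"translation": [0,0,0.006],"spin": 0},
    {"translation": [0,0,0.003],"spin": 0}
  ]
}}

```text
time: 24.05
tool_pos: [0.5299, 0.2204, 0.0149]
tcp_rot: [-0.098, -3.139, 0.0]
wrist_force: [0.5, 0.1, -1.4]
width: 0.521
```

Emit:
{"method": "play_rows", "body": {
  "series": [
    {"translation": [0,0,0.002],"spin": 0},
    {"translation": [0,0,0.002],"spin": 0},
    {"translation": [0,0,0.001],"spin": 0},
    {"translation": [0,0,0.001],"spin": 0},
    {"translation": [0,0,0],"spin": 0}
  ]
}}

```text
time: 24.55
tool_pos: [0.5311, 0.2208, 0.0111]
tcp_rot: [0.098, 3.138, 0.001]
wrist_force: [-2.3, -0.4, 5.2]
width: 0.524
```

Emit:
{"method": "play_rows", "body": {
  "series": [
    {"translation": [0,0,0],"spin": 0},
    {"translation": [0,0,0],"spin": 0},
    {"translation": [0,0,0],"spin": 0},
    {"translation": [0,0,0],"spin": 0},
    {"translation": [0,0,0],"spin": 0}
  ],
  "jaw": 1
}}

```text
time: 25.05
tool_pos: [0.53, 0.2204, 0.0092]
tcp_rot: [-0.098, -3.14, 0.0]
wrist_force: [0.1, 0.2, -0.3]
width: 1.002
```

Emit:
{"method": "play_rows", "body": {
  "series": [
    {"translation": [0,0,-0.03],"spin": 0},
    {"translation": [0,0,-0.05],"spin": 0},
    {"translation": [0,0.0365,0],"spin": 0},
    {"translation": [0,0.0365,0],"spin": 0},
    {"translation": [-0.001,0.0365,0],"spin": 0}
  ]
}}

```text
time: 25.55
tool_pos: [0.5383, 0.3307, 0.0902]
tcp_rot: [0.1, 3.139, 0.001]
wrist_force: [-0.7, 0.2, 0.6]
width: 1.002
```

Emit:
{"method": "play_rows", "body": {
  "series": [
    {"translation": [0,0,0.035],"spin": 0},
    {"translation": [0,0,0.03],"spin": 0},
    {"translation": [0,0,0.015],"spin": 0},
    {"translation": [0,0,0],"spin": 0},
    {"translation": [0,0,0],"spin": 0}
  ]
}}

```text
time: 26.05
tool_pos: [0.5382, 0.3295, 0.0096]
tcp_rot: [-0.099, -3.14, 0.0]
wrist_force: [0.5, 0.1, -0.8]
width: 1.004
```

Emit:
{"method": "play_rows", "body": {
  "series": [
    {"translation": [0,0,0],"spin": 0},
    {"translation": [0,0,0],"spin": 0},
    {"translation": [0,0,0],"spin": 0},
    {"translation": [0,0,0],"spin": 0},
    {"translation": [0,0,0],"spin": 0}
  ],
  "jaw": -1
}}

```text
time: 26.55
tool_pos: [0.5394, 0.3303, 0.0112]
tcp_rot: [0.098, 3.137, 0.002]
wrist_force: [-0.0, -0.5, 7.0]
width: 0.522
```

Emit:
{"method": "play_rows", "body": {
  "series": [
    {"translation": [0,0,-0.01],"spin": 0},
    {"translation": [0,0,-0.03],"spin": 0},
    {"translation": [0,0,-0.05],"spin": 0},
    {"translation": [0,0,-0.02],"spin": 0},
    {"translation": [0,0,-0.01],"spin": 0}
  ]
}}

```text
time: 27.05
tool_pos: [0.5391, 0.3304, 0.1327]
tcp_rot: [0.098, 3.136, 0.004]
wrist_force: [0.0, -0.6, -2.7]
width: 0.522
```

Emit:
{"method": "play_rows", "body": {
  "series": [
    {"translation": [0,0,0],"spin": 0},
    {"translation": [0,0,0],"spin": 0},
    {"translation": [0,0,0],"spin": 0},
    {"translation": [0,0,0],"spin": 0},
    {"translation": [0,0,0],"spin": 0}
  ]
}}

```text
time: 27.55
tool_pos: [0.5371, 0.3292, 0.1278]
tcp_rot: [-0.098, -3.138, 0.002]
wrist_force: [0.3, 0.1, -2.9]
width: 0.518
```

```bash
python3 t.py; python3 - <<'E'
from h import *
a=bot.read_camera("scene")
cv2.imwrite("pics/p4.png",cv2.resize(a[60:260,220:420],(600,600),interpolation=2))
E
```

```text
27.9 [-0.01  -0.021  0.035 -0.023  0.03  -0.06   0.006  0.005] [-0.005 -0.005  0.002] [0.03 0.03 0.02 0.02 0.01 0.01 0.01 0.  ] [-1.  -0.2 -3.2] [0.5379 0.3297 0.1293]
```

View pics/p4.png

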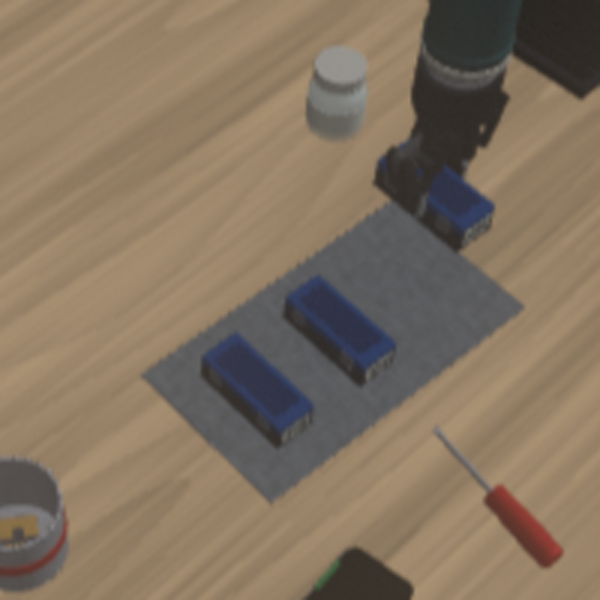

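Emit:
{"method": "play_rows", "body": {
  "series": [
    {"translation": [-0.01,0,0],"spin": 0},
    {"translation": [-0.02,0,0],"spin": 0},
    {"translation": [-0.03,0,0],"spin": 0},
    {"translation": [-0.04,0,0],"spin": 0},
    {"translation": [-0.05,0,0],"spin": 0}
  ]
}}

```text
time: 28.5
tool_pos: [0.6885, 0.3204, 0.1293]
tcp_rot: [-0.096, -3.14, -0.0]
wrist_force: [1.2, 0.3, -1.4]
width: 0.522
```

Emit:
{"method": "play_rows", "body": {
  "series": [
    {"translation": [0.05,0,0],"spin": 0},
    {"translation": [0.04,0,0],"spin": 0},
    {"translation": [0.03,0,0],"spin": 0},
    {"translation": [0.02,0,0],"spin": 0},
    {"translation": [0.01,0,0],"spin": 0}
  ]
}}

```text
time: 29.0
tool_pos: [0.5366, 0.3296, 0.1289]
tcp_rot: [-0.097, -3.139, 0.001]
wrist_force: [0.1, 0.2, -2.6]
width: 0.527
```

Emit:
{"method": "play_rows", "body": {
  "series": [
    {"translation": [0,0,0],"spin": 0},
    {"translation": [0,0,0],"spin": 0},
    {"translation": [0,0,0],"spin": 0},
    {"translation": [0,0,0],"spin": 0}
  ]
}}

```text
time: 29.4
tool_pos: [0.539, 0.3296, 0.1295]
tcp_rot: [0.099, 3.139, 0.001]
wrist_force: [0.5, -0.2, -1.8]
width: 0.519
```

```bash
python3 t.py
```

```text
29.75 [0.103 0.031 0.05  0.036 0.03  0.056 0.053 0.078] [ 0.005  0.055 -0.003] [-0.04 -0.05 -0.05 -0.04 -0.04 -0.04 -0.04 -0.04] [ 0.2  0.1 -2.4] [0.5379 0.3296 0.1292]
```

Emit:
{"method": "play_rows", "body": {
  "series": [
    {"translation": [0.01,0,0],"spin": 0},
    {"translation": [0.02,0,0],"spin": 0},
    {"translation": [0.03,0,0],"spin": 0},
    {"translation": [0.04,0,0],"spin": 0},
    {"translation": [0.045,0,0],"spin": 0}
  ]
}}

```text
time: 30.3
tool_pos: [0.3918, 0.3387, 0.1294]
tcp_rot: [0.1, 3.14, 0.001]
wrist_force: [-1.0, 1.1, -2.3]
width: 0.526
```

Emit:
{"method": "play_rows", "body": {
  "series": [
    {"translation": [-0.045,0,0],"spin": 0},
    {"translation": [-0.04,0,0],"spin": 0},
    {"translation": [-0.03,0,0],"spin": 0},
    {"translation": [-0.02,0,0],"spin": 0},
    {"translation": [-0.01,0,0],"spin": 0}
  ]
}}

```text
time: 30.8
tool_pos: [0.5391, 0.3296, 0.1295]
tcp_rot: [0.099, 3.139, 0.001]
wrist_force: [0.0, 0.7, -3.1]
width: 0.522
```

Emit:
{"method": "play_rows", "body": {
  "series": [
    {"translation": [0,0,0],"spin": 0},
    {"translation": [0,0,0],"spin": 0},
    {"translation": [0,0,0],"spin": 0},
    {"translation": [0,0,0],"spin": 0}
  ]
}}

```text
time: 31.2
tool_pos: [0.5367, 0.3298, 0.1292]
tcp_rot: [-0.097, -3.139, 0.0]
wrist_force: [-0.0, -0.7, -2.0]
width: 0.524
```

```bash
python3 t.py
```

```text
31.55 [-0.074  0.014 -0.047 -0.055 -0.05  -0.046 -0.042 -0.067] [ 0.02  -0.046  0.02 ] [0.04 0.04 0.04 0.04 0.04 0.04 0.04 0.04] [ 0.1  1.  -2.1] [0.5378 0.3297 0.1293]
```

```bash
python3 - <<'E'
from h import *
a=cv2.imread("pics/scene0.png");b=cv2.imread("pics/top0.png")
k=lambda I,x,y,w,h:cv2.resize(I[y:y+h,x:x+w],(400,400),interpolation=2)
c=np.hstack([k(a,305,235,65,65),k(b,273,112,50,50)])
cv2.imwrite("pics/p5.png",np.clip(c.astype(float)*2.2,0,255).astype(np.uint8))
E
```

```text
(no output)
```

View pics/p5.png

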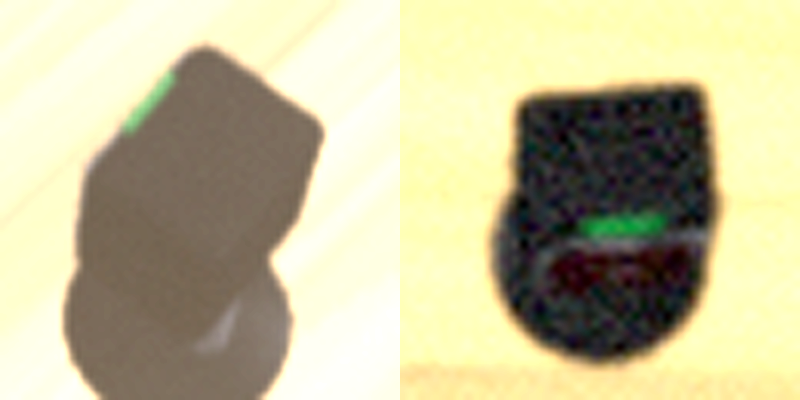

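Emit:
{"method": "play_rows", "body": {
  "series": [
    {"translation": [-0.045,0,0],"spin": 0},
    {"translation": [0.045,0,0],"spin": 0},
    {"translation": [0.045,0,0],"spin": 0},
    {"translation": [-0.045,0,0],"spin": 0},
    {"translation": [0,0,0],"spin": 0}
  ]
}}

```text
time: 32.1
tool_pos: [0.5364, 0.3277, 0.1256]
tcp_rot: [-0.098, -3.137, 0.005]
wrist_force: [1.5, 0.4, -1.6]
width: 0.522
```

```bash
python3 - <<'E'
from h import *
ft=lambda x,y:(273+(x-400+.5)/8-.5,112+(y+.5)/8-.5); s=65/400
fs=lambda x,y:(305+(x+.5)*s-.5,235+(y+.5)*s-.5)
def sh(n,f,L,z):
    P=np.array([ray(n,*f(*p),z)[:2] for p in L]); print(n,z,P.round(4).tolist(),"mean",P.mean(0).round(4)); return P
yaw=lambda d:np.degrees(np.arctan2(d[0],-d[1])).round(1)
P=sh("top",ft,[(514,98),(707,86),(712,236),(516,246)],.168); print("yaw",yaw(P[1]-P[0]),yaw(P[2]-P[3]))
P=sh("top",ft,[(555,278),(690,268)],.125);print("win yaw",yaw(P[1]-P[0]))
P=sh("top",ft,[(578,229),(665,222)],.165);print("green",yaw(P[1]-P[0]))
P=sh("scene",fs,[(200,45),(88,168)],.168);print(yaw(P[1]-P[0]))
P=sh("scene",fs,[(205,45),(325,130)],.168)
P=sh("scene",fs,[(172,72),(125,132)],.165);print("green",yaw(P[1]-P[0]))
# foot: width extents
sh("scene",fs,[(64,320),(292,320)],.005); sh("top",ft,[(492,245),(601,362)],.005)
s=bot.read_state();print(s["tool_pos"])
for p in((.747,-.043,.125),): print(proj("top",p),proj("scene",p))
E
```

```text
top 0.168 [[0.7977, -0.0017], [0.8049, -0.0766], [0.7452, -0.0798], [0.7389, -0.004]] mean [ 0.7717 -0.0405]
yaw 5.5 4.8
top 0.125 [[0.7377, -0.0203], [0.7434, -0.074]] mean [ 0.7406 -0.0472]
win yaw 6.1
top 0.165 [[0.7472, -0.0279], [0.751, -0.0616]] mean [ 0.7491 -0.0447]
green 6.5
scene 0.168 [[0.7463, -0.0149], [0.7518, -0.0825]] mean [ 0.749  -0.0487]
4.7
scene 0.168 [[0.7476, -0.0135], [0.8028, -0.0077]] mean [ 0.7752 -0.0106]
scene 0.165 [[0.7458, -0.0296], [0.7505, -0.0607]] mean [ 0.7481 -0.0452]
green 8.6
scene 0.005 [[0.7484, -0.0774], [0.8151, -0.0089]] mean [ 0.7817 -0.0431]
top 0.005 [[0.782, 0.0044], [0.7323, -0.0436]] mean [ 0.7571 -0.0196]
[0.53642646 0.32765465 0.1255527 ]
(np.float64(299.1212883476162), np.float64(143.67493442645178)) (np.float64(327.57078452504123), np.float64(257.66017103132134))
```

Emit:
{"method": "play_rows", "body": {
  "series": [
    {"translation": [-0.0045,-0.0192,0],"spin": 0},
    {"translation": [-0.0089,-0.0384,0],"spin": 0},
    {"translation": [-0.0089,-0.0384,0],"spin": 0},
    {"translation": [-0.0089,-0.0384,0],"spin": 0},
    {"translation": [-0.0089,-0.0384,0],"spin": 0}
  ]
}}

```text
time: 32.6
tool_pos: [0.5675, 0.1526, 0.1301]
tcp_rot: [0.098, 3.139, 0.0]
wrist_force: [-0.0, -0.8, -2.7]
width: 0.526
```

Emit:
{"method": "play_rows", "body": {
  "series": [
    {"translation": [-0.0089,-0.0384,0],"spin": 0},
    {"translation": [-0.0089,-0.0384,0],"spin": 0},
    {"translation": [-0.0089,-0.0384,0],"spin": 0},
    {"translation": [-0.0089,-0.0384,0],"spin": 0},
    {"translation": [-0.0067,-0.0288,0],"spin": 0}
  ]
}}

```text
time: 33.1
tool_pos: [0.5982, -0.0332, 0.1302]
tcp_rot: [0.1, 3.139, -0.001]
wrist_force: [0.7, -0.9, -2.4]
width: 0.523
```

Emit:
{"method": "play_rows", "body": {
  "series": [
    {"translation": [-0.0047,-0.0192,0.003],"spin": 0},
    {"translation": [-0.0023,-0.0096,0.005],"spin": 0},
    {"translation": [0,0,0.003],"spin": -0.6},
    {"translation": [0,0,0.002],"spin": -0.7},
    {"translation": [0,0,0],"spin": -0.5}
  ]
}}

```text
time: 33.6
tool_pos: [0.6024, -0.0591, 0.1158]
tcp_rot: [0.151, -3.137, -0.001]
wrist_force: [-0.3, -0.3, -2.6]
width: 0.526
```

Emit:
{"method": "play_rows", "body": {
  "series": [
    {"translation": [0,0,0],"spin": 0},
    {"translation": [0,0,0],"spin": 0},
    {"translation": [0,0,0],"spin": 0},
    {"translation": [0,0,0],"spin": 0},
    {"translation": [0,0,0],"spin": 0}
  ]
}}

```text
time: 34.1
tool_pos: [0.6031, -0.0591, 0.1164]
tcp_rot: [-0.148, 3.138, -0.0]
wrist_force: [-0.5, 1.1, -2.8]
width: 0.525
```

```bash
python3 - <<'E'
from h import *
s=st()
a=bot.read_camera("scene");b=bot.read_camera("top")
cv2.imwrite("pics/s9.png",a);cv2.imwrite("pics/t9.png",b)
k=lambda I,x,y,w,h:cv2.resize(I[y:y+h,x:x+w],(400,400),interpolation=2)
c=np.hstack([k(a,245,190,120,120),k(b,260,110,80,80)])
cv2.imwrite("pics/p6.png",np.clip(c.astype(float)*1.7,0,255).astype(np.uint8))
E
```

```text
time 34.1
q [-0.139  0.23   1.868  0.     1.043 -1.804]
joint_vel [-0.    -0.001  0.001 -0.001 -0.    -0.   ]
joint_torque [ 1.2000e-02 -4.7629e+01 -3.4418e+01 -9.0000e-03  4.2000e-02  3.0000e-03]
tool_pos [ 0.603 -0.059  0.116]
tcp_rot [-0.148  3.138 -0.   ]
wrist_force [-0.505  1.088 -2.765]
torque [-0.005 -0.076  0.019]
width 0.525
[[-0.996, -0.094, 0.0], [-0.094, 0.996, -0.0], [-0.0, -0.0, -1.0]]
```

View pics/p6.png

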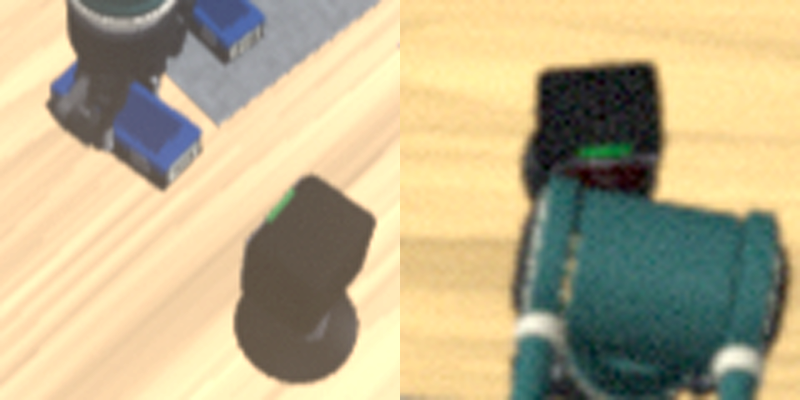

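```bash
python3 - <<'E'
from h import *
s=bot.read_state();t=s["tool_pos"];a=np.radians(5.4);u=np.array([np.cos(a),np.sin(a)]);v=np.array([-u[1],u[0]])
for zc in(.1255,):
  for sx,sy,z in((1,1,1),(1,-1,1),(1,-1,-1),(-1,-1,1),(-1,1,1),(1,1,-1)):
    p=[*(t[:2]+sx*.056*u+sy*.023*v),zc+z*.017]; q=proj("scene",p); print(sx,sy,z,((q[0]+.5-245)/.3-.5).__round__(1),((q[1]+.5-190)/.3-.5).__round__(1))
T=cv2.imread("pics/s9.png"); k=lambda x,y:(245+(x+.5)*.3-.5,190+(y+.5)*.3-.5)
E
```

```text
1 1 1 199.2 125.5
1 -1 1 159.0 168.1
1 -1 -1 158.0 189.4
-1 -1 1 43.2 81.1
-1 1 1 84.0 41.2
1 1 -1 197.3 147.5
```

```bash
python3 -c "
from h import *
print(bot.finish_job())"
```

```text
the job is handed in; nothing more can be done
None
```

The job was handed in at about 34 s of the allowed 72 s. No verdict comes back, so this rests on my own checks.

- **Worn block:** it went into the scrap pot first, and later pictures show it lying inside.
- **Cases at y = 0.11 and 0.22 m:** both were silent, with wrist moment staying within noise (under about 0.02 N·m between ends). I laid both flat on the mat again.
- **Case at y = 0.33 m:** this is the one that rattles; its moment went from +0.055 to −0.046 N·m when thrown from end to end.
- **Scanner hold:** the rattling case is held level and still, with the TCP at (0.603, −0.059, 0.116). The case centre is at about the 125 mm window height and the labelled end about 9 cm from the window. Yaw is 5.4° against a measured scanner yaw of about 5.5°.

- **Rough points:** the scanner yaw estimates scattered from 4.7° to 8.6°. My estimates of the window's distance differed by a few millimetres. Most visible case corners agreed with the predicted position to about 1–2 pixels (2–4 mm). A rear corner partly hidden by the finger read about 5 pixels off, and I did not count it.
- **Force:** setting down the first case gave a short push, about 36 N upward (41 N in total) at the wrist. That is well under the 120 N wrist limit. I take the 40 N limit as covering the arm and gripper body only, and this load went through the held case.

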